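# Grade four glass beads by size along the pad strip

### The arm

A 6-joint arm with a two-finger parallel gripper is mounted at the origin on the work surface. World frame = base frame: x ahead of the robot, y to its left, z up, the work surface at z = 0. Lengths are in m, angles in rad, forces in N, time in s.
With the tool pointing down it reaches from about 0.375 to 0.825 m from the base axis. Payload 5.5 kg.
Tool frame: the origin (TCP) lies midway between the tips of the shut fingers; the grasp point (between the pads) lies 19 mm behind it (robot.grip_depth is the distance from the TCP to the grasp point, in m); z points along the fingers, y is the line along which they close (so a half turn about z gives the same grasp; the last joint's range is limited). The gripper opens to 85 mm and grips with 20 to 120 N. Pads are 22 mm wide; open, the fingers measure 114 mm over their backs; the gripper's body (76 mm by 85 mm) begins 54 mm behind the grasp point. The pads swing forward as they close: fully open they stand 13 mm farther back than shut.
Start: joints at [-1.271, 0.314, -0.047, 1.21, 0, 1.571], TCP at [0.177, -0.573, 0.231] pointing down, gripper open.
Joint ranges: [-2.67, 2.67], [-0.69, 1.73], [-1.03, 1.25], [-2.08, 2.16], [-1.42, 1.45], [-3.14, 3.14]. Speed limits (rad/s): [2.39, 2.39, 3.01, 3.14, 3.14, 3.14].

### API

Orientations are given as a rotation vector (axis times angle).
In Python, from cell import robot gives the robot as it stands.
- The arm moves only by the tool jog_arm, never from a script. Its argument "deltas" is a list of rows, each a list of 3 entries, a list of its own where there are three numbers: the opening, from 0 (shut) to 1 (fully open), then the shift along the tool's x, y, z each as a share of 0.4 m, from -1 to 1, then the turn about the tool's z as a share of 180 degrees, from -1 to 1. In form: [[grip, [dx, dy, dz], spin], ...]. A call has 1 to 12 rows; each row shifts and turns the commanded pose from where the row before left it, along the tool's axes as they then stand; what a row does not reach is not made up. A row lasts 1/12 s, in which the tool goes at most 41.7 mm and 7.16 degrees, less where a joint would pass 70% of its speed; a pose out of reach is approached as far as the arm can. A call with a number of a shift or a turn outside -1 to 1 is refused whole. A call with a gripper value outside its range is refused whole. The fingers move at their own pace and stop on an object; "newtons" is the grip in N (left out, the last holds). Time passes only in rows, so rows that do not move let the fingers close. It gives the time, the measured TCP pose, the force, the opening and the grip force at its end, in the units of the state.
- robot.read_state(): the state, without advancing time (a new reading comes with each control period).
- robot.camera(name): name is "scene" or "top"; returns (picture, depth): 384x512x3 uint8, red, green, blue; 384x512 float32, m along the optical axis (not along the pixel's ray), 0 where there is no reading.
- robot.camera_info(name): a dict with "mtx" (3x3 intrinsics, pixels), "D" ([k1, k2, p1, p2, k3] as OpenCV has them; the pictures are not rectified), "eye" and "rotation" of the camera in the world. Camera axes: x right, y up, looking along -z (the intrinsics and any distortion apply to the point x, -y, -z); pixel columns grow to the right and rows downward; lengths in m; the calibration is good to about 2 mm. A picture is of the moment at which its call begins. camera_info takes no time and is no camera call.
- robot.close_job(): hands the job in; it is judged then, once.
Trained networks look in the newest picture that a camera, given by its name, has taken for a name from the list of things; names that differ only in an ending like _2 or _b are one class to them, and where a whole thing is asked for, a point or a joint stands for the part that bears it (a point fixed in the world has none). Each returns a list of dicts, best first, with "confidence" (0 to 1); they miss things now and then, are a little off and sometimes report something else, mostly with a low value. They report only what shows in the picture. A call takes as long as a camera call.
- robot.regions_of(camera, target): "mask" (384x512 bool, what is visible of it) and "rect" ([left, top, width, height] in pixels, round what is visible of it).
The state is a dict: "time": time; "qpos": joint angles; "joint_vel": joint speeds; "effort": joint torques, N m; "tool_pos": TCP position; "orientation": TCP orientation; "wrist_force": force on the tool from outside, world axes, zero at the start; "ft_torque": the same for the moment, N m; "gripper_width": opening from 0.0 (shut) to 1.0 (fully open); "grip_force": force on a finger pad.
Only numpy, scipy, OpenCV 4.12 (cv2) and the standard library are available. Lean on these libraries where they do the work, as an engineer would, in place of code of your own. Each camera call takes 0.05 s, during which the arm holds its last target. There are 200 camera calls.

### The job

Line up the four coral-red glass beads in order of size on the four black rubber pads of the wooden strip, one bead upright and centred on each pad: the smallest at the end beside the yellow dish, then ever larger, the largest at the end beside the blue jar lid. Set each bead down gently without dropping it, and leave the dish and the lid where they stand.

Things in the scene. Friction and masses are not known exactly. Their poses are not given: they have to be found in the camera images.
- bead_24: the smallest of four coral-red glass beads: a solid upright drum 24 mm in diameter and 20 mm high (about 23 g) with softly rounded rims and a small dark bore in its top; origin at the centre of its underside, z up along its axis. It stands loose on the slab at the start.
- bead_32: the second smallest of four coral-red glass beads: a solid upright drum 32 mm in diameter and 24 mm high (about 48 g) with softly rounded rims and a small dark bore in its top; origin at the centre of its underside, z up along its axis. It stands loose on the slab at the start.
- bead_40: the second largest of four coral-red glass beads: a solid upright drum 40 mm in diameter and 28 mm high (about 88 g) with softly rounded rims and a small dark bore in its top; origin at the centre of its underside, z up along its axis. It stands loose on the slab at the start.
- bead_48: the largest of four coral-red glass beads: a solid upright drum 48 mm in diameter and 32 mm high (about 145 g) with softly rounded rims and a small dark bore in its top; origin at the centre of its underside, z up along its axis. It stands loose on the slab at the start.
- pad_a: the leftmost (farthest to +y, as seen from the robot) of four identical black rubber pads in a straight row, 78 mm apart, on a fixed pale wooden strip 70 x 300 x 12 mm lying roughly along y. A fixed disc 54 mm in diameter, 3 mm thick; origin at the centre of its underside, 12 mm above the slab (its top: 15 mm); its y axis runs along the row towards the left end.
- pad_b: the second from the left of four identical black rubber pads in a straight row, 78 mm apart, on a fixed pale wooden strip 70 x 300 x 12 mm lying roughly along y. A fixed disc 54 mm in diameter, 3 mm thick; origin at the centre of its underside, 12 mm above the slab (its top: 15 mm); its y axis runs along the row towards the left end.
- pad_c: the third from the left of four identical black rubber pads in a straight row, 78 mm apart, on a fixed pale wooden strip 70 x 300 x 12 mm lying roughly along y. A fixed disc 54 mm in diameter, 3 mm thick; origin at the centre of its underside, 12 mm above the slab (its top: 15 mm); its y axis runs along the row towards the left end.
- pad_d: the rightmost (farthest to -y) of four identical black rubber pads in a straight row, 78 mm apart, on a fixed pale wooden strip 70 x 300 x 12 mm lying roughly along y. A fixed disc 54 mm in diameter, 3 mm thick; origin at the centre of its underside, 12 mm above the slab (its top: 15 mm); its y axis runs along the row towards the left end.
- dish: loose yellow ceramic dish, 90 mm across and 22 mm high, on the slab just beyond one end of the row of pads (either end, about 125 mm from that end's pad); origin at the centre of its underside. It marks the small end.
- lid: loose cobalt blue glass jar lid with a knob, 80 mm across and 34 mm high, on the slab just beyond the other end of the row; origin at the centre of its underside. It marks the large end.

How it is judged:
At the end, for the whole second after the job is handed in: From the dish end to the lid end the pads carry the 24, 32, 40 and 48 mm beads in that order, each standing on its pad (within 3 mm in height) with its centre within 12 mm of the pad's centre, upright within 0.1 rad, released and at rest (((horizontal distance between dish and pad_a below 0.2 m and horizontal distance between bead_24 and pad_a below 0.012 m and z of bead_24 in the frame of pad_a between 0 and 0.006 m and horizontal distance between bead_32 and pad_b below 0.012 m and z of bead_32 in the frame of pad_b between 0 and 0.006 m and horizontal distance between bead_40 and pad_c below 0.012 m and z of bead_40 in the frame of pad_c between 0 and 0.006 m and horizontal distance between bead_48 and pad_d below 0.012 m and z of bead_48 in the frame of pad_d between 0 and 0.006 m) or (horizontal distance between dish and pad_d below 0.2 m and horizontal distance between bead_24 and pad_d below 0.012 m and z of bead_24 in the frame of pad_d between 0 and 0.006 m and horizontal distance between bead_32 and pad_c below 0.012 m and z of bead_32 in the frame of pad_c between 0 and 0.006 m and horizontal distance between bead_40 and pad_b below 0.012 m and z of bead_40 in the frame of pad_b between 0 and 0.006 m and horizontal distance between bead_48 and pad_a below 0.012 m and z of bead_48 in the frame of pad_a between 0 and 0.006 m)) and angle between each of bead_24, bead_32, bead_40, bead_48's own z axis and vertical below 0.1 rad and linear speed of each of bead_24, bead_32, bead_40, bead_48 below 0.01 m/s and angular speed of each of bead_24, bead_32, bead_40, bead_48 below 0.15 rad/s); the robot touches nothing.
It fails at once if a bead is dropped: it moves faster than 0.6 m/s with its underside less than 30 mm above the slab ((linear speed of bead_24 above 0.6 m/s and height (world z) of bead_24 below 0.03 m) or (linear speed of bead_32 above 0.6 m/s and height (world z) of bead_32 below 0.03 m) or (linear speed of bead_40 above 0.6 m/s and height (world z) of bead_40 below 0.03 m) or (linear speed of bead_48 above 0.6 m/s and height (world z) of bead_48 below 0.03 m)).
It fails at once if the dish or the lid is shifted by more than 15 mm (distance of any of dish, lid from where it was at the start of the episode above 0.015 m).
It also fails if it takes over 104 s, if anything falls off the work surface, if the arm or the gripper's body presses on something with over 40 N, if the wrist force passes 120 N, or if a joint passes its speed limit or range.

## Working session

There is one attempt and no reset: what is moved stays moved. The work goes in short steps, Python scripts to look and compute and a tool call to move; the robot and the scene stay as the last step left them, time stands still between calls to the robot, and variables do not carry over. Pictures are saved under pics/ and viewed, at most 14 in all, crops included, and the job is handed in when it is done.

Besides the shell and the picture viewer there is one more tool, called after "Emit:" in YAML: its name, and indented under it one key for each argument. jog_arm: Moves the arm, as the interface text tells. Its arguments: {"type":"object","properties":{"deltas":{"type":"array","items":{"type":"array"}},"newtons":{"type":"number"}},"required":["deltas"]}

```bash
mkdir -p pics; ls; python3 - <<'E'
from cell import robot
import cv2,numpy as np
for c in("top","scene"):
    p,d=robot.camera(c); cv2.imwrite(f"pics/{c}0.png",p[:,:,::-1]); np.save(f"pics/{c}0.npy",d)
    i=robot.camera_info(c); print(c,i)
print(robot.read_state())
E
```

```text
pics
top {'mtx': array([[409.23976293,   0.        , 256.5460175 ],
       [  0.        , 409.23976293, 191.32722618],
       [  0.        ,   0.        ,   1.        ]]), 'D': array([-0.07379915,  0.        ,  0.        ,  0.        ,  0.        ]), 'eye': array([0.3794063, 0.0192003, 0.8722041]), 'rotation': array([ 0.1578645 , -0.16278849, -1.63610351])}
scene {'mtx': array([[443.04875749,   0.        , 265.86184594],
       [  0.        , 443.04875749, 189.91152784],
       [  0.        ,   0.        ,   1.        ]]), 'D': array([-0.07290166,  0.        ,  0.        ,  0.        ,  0.        ]), 'eye': array([ 1.4036291 , -0.13898851,  0.57183392]), 'rotation': array([0.8543404 , 0.70687388, 1.28667288])}
{'time': 0.1, 'qpos': array([-1.27101960e+00,  3.14170507e-01, -4.80055352e-02,  1.21021135e+00,
        1.09342820e-05,  1.57079150e+00]), 'joint_vel': array([ 2.19778522e-04, -3.68421891e-03,  2.76543561e-03, -6.74883835e-05,
        6.55260891e-04,  6.79820272e-04]), 'effort': array([ 1.58221601e-04, -5.40769207e+01,  3.40540087e+01,  1.11959194e-02,
        3.20096922e-05, -5.99301302e-06]), 'tool_pos': array([ 0.17702768, -0.57272304,  0.23050009]), 'orientation': array([-3.10481000e+00, -4.68899260e-01,  3.56038274e-04]), 'wrist_force': array([-0.78139937, -0.2752292 , -1.69464786]), 'ft_torque': array([-0.04738592, -0.08188781, -0.03040947]), 'grip_force': 0.0, 'gripper_width': 0.9989345284372838}
```

View pics/top0.png

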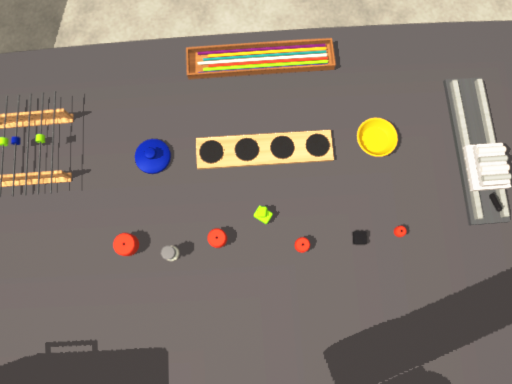

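View pics/scene0.png

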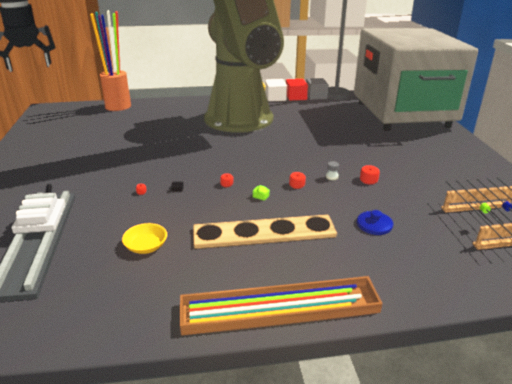

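The top picture shows the red beads at (124,244), (216,238), (302,244) and (400,231), large to small. The pads are at (211,151), (247,149), (282,147) and (318,145), with the lid on the left at (152,156) and the dish on the right at (378,137). So 48→a, 40→b, 32→c and 24→d.

```bash
cat > h.py <<'E'
from cell import robot
import cv2,numpy as np
from scipy.spatial.transform import Rotation as R
def ray(c,uv):
    i=robot.camera_info(c)
    n=cv2.undistortPoints(np.float64(uv).reshape(-1,1,2),i["mtx"],i["D"])[:,0]
    d=np.c_[n[:,0],-n[:,1],-np.ones(len(n))]
    return i["eye"],d@R.from_rotvec(i["rotation"]).as_matrix().T
def plane(c,uv,z):
    e,d=ray(c,uv); return e+d*((z-e[2])/d[:,2])[:,None]
def cloud(c,uv,dep):  # integer pixels
    e,d=ray(c,uv); uv=np.int32(uv); return e+d*dep[uv[:,1],uv[:,0]][:,None]
def blobs(m,amin=20):
    n,l,s,ce=cv2.connectedComponentsWithStats(m.astype(np.uint8))
    return [(ce[k],np.argwhere(l==k)[:,::-1],s[k,4]) for k in range(1,n) if s[k,4]>=amin]
def red(p):
    h=cv2.cvtColor(p,cv2.COLOR_RGB2HSV); return ((h[...,0]<6)|(h[...,0]>174))&(h[...,1]>170)&(h[...,2]>80)
E
python3 - <<'E'
from h import *
np.set_printoptions(precision=4,suppress=True)
H={48:.032,40:.028,32:.024,24:.020}
for c in("top","scene"):
    p=cv2.imread(f"pics/{c}0.png")[:,:,::-1].copy(); d=np.load(f"pics/{c}0.npy")
    print(c)
    for ce,px,a in blobs(cv2.morphologyEx(red(p).astype(np.uint8),cv2.MORPH_CLOSE,np.ones((5,5)))):
        if not(160<ce[1]<260): continue
        q=cloud(c,px,d); z=q[:,2]; t=q[z>np.percentile(z,90)-.004]
        (x,y),r=cv2.minEnclosingCircle(np.float32(t[:,:2]))
        print("bead",ce,a,"ztop",np.percentile(z,[50,90]),"med",t.mean(0)[:2],"circ",x,y,2000*r, "z",[plane(c,[ce],h)[0][:2] for h in (.012,.024)])
    h=cv2.cvtColor(p,cv2.COLOR_RGB2HSV)
    # pads: black blobs in wood
    wood=((h[...,0]>8)&(h[...,0]<28)&(h[...,1]>50)&(h[...,2]>120))
    reg=np.zeros(wood.shape,np.uint8)
    if c=="top": reg[125:172,190:338]=1
    else: reg[215:250,190:340]=1
    m=(h[...,2]<60)&(reg>0)
    for ce,px,a in blobs(m):
        if a<1500: print("pad",ce,a,plane(c,[ce],.015)[0],"bbox mm",(np.ptp(plane(c,px,.015),axis=0)*1000)[:2],"depthz",np.median(cloud(c,px,d)[:,2]))
    for nm,lo,hi in(("dish",24,34),("lid",112,128)):
        for ce,px,a in blobs((h[...,0]>=lo)&(h[...,0]<hi)&(h[...,1]>150),300): print(nm,ce,a,plane(c,[ce],.015)[0])
E
```

```text
top
bead [399.6481 230.8426] 108 ztop [0.0195 0.0218] med [ 0.4488 -0.2861] circ 0.448986291885376 -0.28659889101982117 20.782439038157463 z [array([ 0.4483, -0.2866]), array([ 0.4474, -0.2823])]
bead [216.7924 237.7197] 289 ztop [0.0275 0.0296] med [0.4615 0.0998] circ 0.461397647857666 0.09980426728725433 39.05473276972771 z [array([0.4623, 0.1006]), array([0.4611, 0.0994])]
bead [126.6478 244.0308] 389 ztop [0.0319 0.0343] med [0.4605 0.2851] circ 0.4226718544960022 0.16563282907009125 305.5810332298279 z [array([0.4619, 0.2918]), array([0.4608, 0.288 ])]
bead [301.9167 244.4167] 180 ztop [0.0237 0.0261] med [ 0.4348 -0.0758] circ 0.434632271528244 -0.07591142505407333 30.54012730717659 z [array([ 0.4355, -0.0765]), array([ 0.4347, -0.0752])]
pad [316.0968 138.0323] 31 [ 0.665  -0.1291  0.015 ] bbox mm [18.7187 15.6666] depthz 0.014910208921653734
dish [377.8473 136.2112] 1094 [ 0.6599 -0.2665  0.015 ]
lid [152.2104 155.7699] 965 [0.6507 0.2326 0.015 ]
scene
bead [369.2359 174.3944] 284 ztop [0.0252 0.0325] med [0.4653 0.2906] circ 0.4647202789783478 0.29131537675857544 48.469968140125275 z [array([0.4542, 0.2959]), array([0.4745, 0.2866])]
bead [296.8829 179.7268] 205 ztop [0.0232 0.0291] med [0.4651 0.0992] circ 0.4629936218261719 0.09985072910785675 41.26226156949997 z [array([0.4571, 0.1015]), array([0.4774, 0.0963])]
bead [226.3333 179.9556] 135 ztop [0.0173 0.0249] med [ 0.4384 -0.0764] circ 0.43584907054901123 -0.07609904557466507 28.640946373343468 z [array([ 0.4353, -0.0756]), array([ 0.456 , -0.0769])]
bead [140.6941 188.6706] 85 ztop [0.0153 0.0208] med [ 0.4765 -0.2811] circ 0.9225189685821533 -0.21311011910438538 973.7725853919983 z [array([ 0.4504, -0.2859]), array([ 0.4708, -0.2827])]
dish [142.1768 237.0366] 792 [ 0.6516 -0.2667  0.015 ]
dish [268.877 312.5  ] 366 [ 0.8904 -0.0424  0.015 ]
lid [374.88 222.32] 650 [0.6664 0.2295 0.015 ]
```

```bash
python3 - <<'E'
from h import *
np.set_printoptions(precision=4,suppress=True)
for c,reg,thr in(("top",(125,172,190,338),70),("scene",(212,250,190,340),70)):
    p=cv2.imread(f"pics/{c}0.png")[:,:,::-1].copy(); d=np.load(f"pics/{c}0.npy")
    h=cv2.cvtColor(p,cv2.COLOR_RGB2HSV)
    a,b,e,f=reg; w=np.zeros(h.shape[:2],np.uint8)
    w[a:b,e:f]=((h[...,2]>110)&(h[...,1]>40))[a:b,e:f]
    cs,_=cv2.findContours(w,cv2.RETR_CCOMP,cv2.CHAIN_APPROX_NONE)
    P=[]
    for k in cs:
        if 150<cv2.contourArea(k)<2000 :
            (x,y),ax,_=cv2.fitEllipse(k); q=plane(c,[(x,y)],.015)[0]; P.append(q[:2]); print(c,(x,y),ax,q)
    P=np.array(sorted(P,key=lambda v:v[1]))
    if len(P)>1: print("spacing",np.linalg.norm(np.diff(P,axis=0),axis=1))
    # big bead
    q0=(124,244) if c=="top" else (369,175)
    m=red(p); r=np.zeros_like(m); r[q0[1]-15:q0[1]+16,q0[0]-14:q0[0]+15]=True
    k=max(blobs(m&r),key=lambda b:b[2]); q=cloud(c,k[1],d); t=q[abs(q[:,2]-.032)<.005]
    print("48",cv2.minEnclosingCircle(np.float32(t[:,:2])),t.mean(0))
E
```

```text
top (210.9530487060547, 151.20700073242188) (22.56177520751953, 24.081424713134766) [0.6514 0.1033 0.015 ]
top (246.48934936523438, 148.95529174804688) (22.771995544433594, 24.14887237548828) [0.6508 0.0254 0.015 ]
top (281.93011474609375, 146.7979736328125) (22.94599151611328, 23.875749588012695) [ 0.6502 -0.0523  0.015 ]
top (317.26666259765625, 144.62310791015625) (22.504846572875977, 23.707557678222656) [ 0.6497 -0.1301  0.015 ]
spacing [0.0778 0.0777 0.0779]
48 ((0.4616002142429352, 0.2911752164363861), 0.02369937114417553) [0.4628 0.2861 0.0317]
scene (208.85829162597656, 232.07492065429688) (15.202593803405762, 24.40433692932129) [ 0.6525 -0.13    0.015 ]
scene (245.95193481445312, 229.36407470703125) (14.95617961883545, 23.93308448791504) [ 0.6534 -0.0521  0.015 ]
scene (282.1399230957031, 226.54159545898438) (14.42091178894043, 24.018434524536133) [0.6538 0.0255 0.015 ]
scene (317.51416015625, 223.73513793945312) (14.358656883239746, 23.7320556640625) [0.6542 0.1032 0.015 ]
spacing [0.0779 0.0776 0.0777]
48 ((0.4647202789783478, 0.29131537675857544), 0.024234984070062637) [0.4659 0.2903 0.0309]
```

Emit:
jog_arm:
  deltas:
    - [1,[0,0,0],0.032]
    - [1,[0,0,0],0.032]
    - [1,[0,0,0],0.032]
    - [1,[0,0,0],0]
  newtons: 40

```text
time: 0.43
tool_pos: [0.1771, -0.5729, 0.2308]
orientation: [-3.141, 0.007, 0.0]
wrist_force: [0.1, -0.4, -0.0]
gripper_width: 1.0
grip_force: 0.0
```

Emit:
jog_arm:
  deltas:
    - [1,[0.06,-0.063,0.02],0]
    - [1,[0.06,-0.063,0.02],0]
    - [1,[0.06,-0.063,0.02],0]
    - [1,[0.06,-0.063,0.02],0]
    - [1,[0.06,-0.063,0.02],0]
    - [1,[0.06,-0.063,0.02],0]
    - [1,[0.06,-0.063,0.02],0]
    - [1,[0.06,-0.063,0.02],0]
    - [1,[0.06,-0.063,0.02],0]
    - [1,[0.06,-0.063,0.02],0]
    - [1,[0.06,-0.063,0.02],0]
    - [1,[0,0,0],0]

```text
time: 1.43
tool_pos: [0.4443, -0.2919, 0.1417]
orientation: [-3.138, -0.011, 0.0]
wrist_force: [-0.6, 0.1, 0.4]
gripper_width: 1.004
grip_force: 0.0
```

Emit:
jog_arm:
  deltas:
    - [0.7,[0,0,0],0]
    - [0.7,[0,0,0],0]

```text
time: 1.6
tool_pos: [0.4415, -0.2965, 0.1432]
orientation: [3.141, 0.001, -0.001]
wrist_force: [-0.6, -1.0, -0.9]
gripper_width: 0.747
grip_force: 0.0
```

Emit:
jog_arm:
  deltas:
    - [0.7,[0.02,-0.0255,0.03],0]
    - [0.7,[0,0,0.07],0]
    - [0.7,[0,0,0.07],0]
    - [0.7,[0,0,0.07],0]
    - [0.7,[0,0,0.05],0]
    - [0.7,[0,0,0.035],0]
    - [0.7,[0,0,0.025],0]
    - [0.7,[0,0,0],0]
    - [0.7,[0,0,0],0]

```text
time: 2.35
tool_pos: [0.4492, -0.2871, 0.0035]
orientation: [-3.141, 0.004, 0.001]
wrist_force: [-0.1, 0.3, -0.6]
gripper_width: 0.701
grip_force: 0.0
```

Emit:
jog_arm:
  deltas:
    - [0,[0,0,0],0]
    - [0,[0,0,0],0]
    - [0,[0,0,0],0]
    - [0,[0,0,0],0]
    - [0,[0,0,0],0]
    - [0,[0,0,0],0]
    - [0,[0,0,0],0]
    - [0,[0,0,0],0]

```text
time: 3.02
tool_pos: [0.4505, -0.2869, 0.0046]
orientation: [3.14, -0.002, 0.002]
wrist_force: [-1.0, -0.6, 5.3]
gripper_width: 0.263
grip_force: 38.9
```

Emit:
jog_arm:
  deltas:
    - [0,[0,0,-0.02],0]
    - [0,[0,0,-0.04],0]
    - [0,[0,0,-0.05],0]
    - [0,[0,0,-0.05],0]
    - [0,[0,0,0],0]
    - [0,[0,0,0],0]

```text
time: 3.52
tool_pos: [0.451, -0.287, 0.0691]
orientation: [3.14, -0.002, 0.005]
wrist_force: [0.5, -1.4, 0.3]
gripper_width: 0.257
grip_force: 39.3
```

```bash
python3 - <<'E'
from h import *
p,d=robot.camera("scene"); cv2.imwrite("pics/s1.png",cv2.resize(p[60:260,60:260,::-1],None,fx=3,fy=3,interpolation=cv2.INTER_CUBIC))
E
```

```text
(no output)
```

View pics/s1.png

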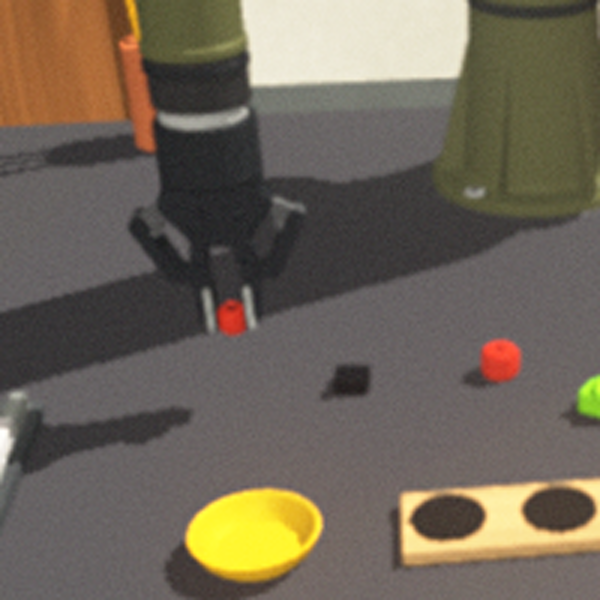

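The scene crop shows the small bead at (230,317) upright between the finger tips, held squarely.

Emit:
jog_arm:
  deltas:
    - [0,[0.02,-0.016,0],0]
    - [0,[0.05,-0.04,0],0]
    - [0,[0.06,-0.047,0],0]
    - [0,[0.06,-0.047,0],0]
    - [0,[0.06,-0.047,0],0]
    - [0,[0.06,-0.047,0],0]
    - [0,[0.06,-0.047,0],0]
    - [0,[0.06,-0.047,0],0]
    - [0,[0.05,-0.04,0],0]
    - [0,[0.02,-0.014,0],0]
    - [0,[0,0,0],0]
    - [0,[0,0,0],0]

```text
time: 4.57
tool_pos: [0.6491, -0.1294, 0.066]
orientation: [-3.142, 0.001, 0.004]
wrist_force: [-0.3, 0.4, -0.4]
gripper_width: 0.259
grip_force: 39.3
```

Emit:
jog_arm:
  deltas:
    - [0,[0.004,0.001,0.03],0]
    - [0,[0,0,0.03],0]
    - [0,[0,0,0.025],0]
    - [0,[0,0,0.015],0]
    - [0,[0,0,0],0]
    - [0,[0,0,0],0]

```text
time: 5.07
tool_pos: [0.6507, -0.1306, 0.0265]
orientation: [-3.141, 0.004, 0.002]
wrist_force: [-0.7, -0.5, -0.4]
gripper_width: 0.256
grip_force: 39.3
```

Emit:
jog_arm:
  deltas:
    - [0,[0,0,0.006],0]
    - [0,[0,0,0.006],0]
    - [0,[0,0,0.003],0]
    - [0,[0,0,0],0]
    - [0,[0,0,0],0]

```text
time: 5.48
tool_pos: [0.6517, -0.1303, 0.0214]
orientation: [3.142, -0.003, 0.0]
wrist_force: [-0.1, 0.3, 0.4]
gripper_width: 0.262
grip_force: 39.3
```

Emit:
jog_arm:
  deltas:
    - [0,[0,0,0.003],0]
    - [0,[0,0,0],0]
    - [0,[0,0,0],0]

```text
time: 5.73
tool_pos: [0.6516, -0.1302, 0.0201]
orientation: [3.142, -0.003, 0.0]
wrist_force: [0.6, -0.2, -0.2]
gripper_width: 0.258
grip_force: 39.3
```

Emit:
jog_arm:
  deltas:
    - [0,[0,0,0.003],0]
    - [0,[0,0,0],0]
    - [0,[0,0,0],0]

```text
time: 5.98
tool_pos: [0.6518, -0.1303, 0.0196]
orientation: [3.142, -0.003, 0.001]
wrist_force: [-2.1, -0.5, 5.0]
gripper_width: 0.261
grip_force: 39.8
```

Emit:
jog_arm:
  deltas:
    - [0.32,[0,0,0],0]
    - [0.4,[0,0,0],0]
    - [0.5,[0,0,0],0]
    - [0.55,[0,0,0],0]
    - [0.55,[0,0,-0.02],0]
    - [0.55,[0,0,-0.04],0]
    - [0.7,[0,0,-0.05],0]
    - [0.7,[0,0,-0.05],0]

```text
time: 6.65
tool_pos: [0.6511, -0.1302, 0.0836]
orientation: [-3.141, 0.003, 0.002]
wrist_force: [0.3, 0.4, 1.1]
gripper_width: 0.703
grip_force: 0.0
```

Emit:
jog_arm:
  deltas:
    - [0.75,[-0.04,-0.01,0],0]
    - [0.75,[-0.07,-0.017,0],0]
    - [0.75,[-0.07,-0.018,0],0]
    - [0.75,[-0.07,-0.018,0],0]
    - [0.75,[-0.07,-0.018,0],0]
    - [0.75,[-0.07,-0.018,0],0]
    - [0.75,[-0.07,-0.018,0],0]
    - [0.75,[-0.05,-0.012,0],0]
    - [0.75,[-0.03,-0.007,0],0]
    - [0.75,[0,0,0],0]
    - [0.75,[0,0,0],0]

```text
time: 7.57
tool_pos: [0.4361, -0.0756, 0.0836]
orientation: [3.141, -0.003, 0.002]
wrist_force: [0.8, -0.5, -0.3]
gripper_width: 0.748
grip_force: 0.0
```

```bash
python3 - <<'E'
from h import *
p,d=robot.camera("scene"); cv2.imwrite("pics/s2.png",cv2.resize(p[100:270,100:380,::-1],None,fx=2.8,fy=2.8,interpolation=cv2.INTER_CUBIC))
for ce,px,a in blobs(red(p)):
    if 150<ce[1]<260: print(ce,a,plane("scene",[ce],.025)[0],plane("scene",[ce],.013)[0])
E
```

```text
[369.16725979 174.42704626] 281 [0.47634242 0.28555168 0.025     ] [0.45599358 0.29486801 0.013     ]
[296.87745098 179.76470588] 204 [0.47930399 0.09581675 0.025     ] [0.45902013 0.10096944 0.013     ]
[226.32592593 179.8962963 ] 135 [ 0.45745083 -0.07703137  0.025     ] [ 0.43668742 -0.07567175  0.013     ]
[208.82051282 227.45299145] 117 [ 0.64997122 -0.12944303  0.025     ] [ 0.63343257 -0.12923356  0.013     ]
```

View pics/s2.png

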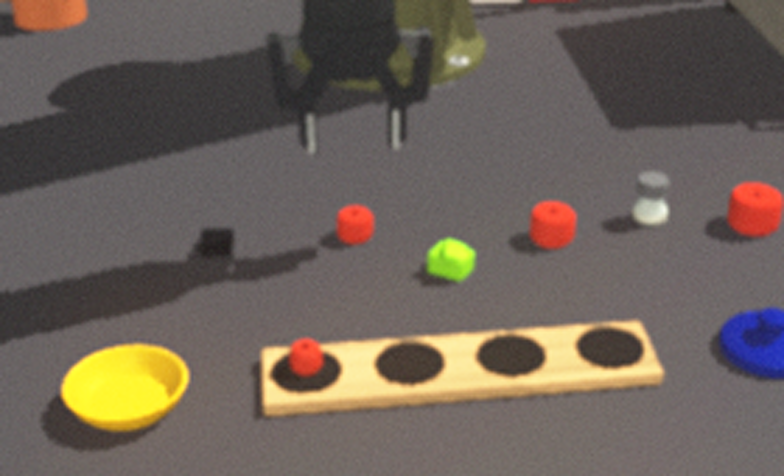

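The scene crop shows the small bead standing upright at (306,356), centred on its pad at the dish end. The gripper is over the 32 mm bead at (355,224).

Emit:
jog_arm:
  deltas:
    - [0.75,[-0.002,0.001,0.03],0]
    - [0.75,[0,0,0.06],0]
    - [0.75,[0,0,0.06],0]
    - [0.75,[0,0,0.034],0]
    - [0.75,[0,0,0.02],0]
    - [0.75,[0,0,0],0]
    - [0,[0,0,0],0]
    - [0,[0,0,0],0]
    - [0,[0,0,0],0]
    - [0,[0,0,0],0]
    - [0,[0,0,0],0]
    - [0,[0,0,0],0]

```text
time: 8.62
tool_pos: [0.4362, -0.0761, 0.0025]
orientation: [3.141, -0.003, 0.004]
wrist_force: [-1.4, 0.3, 6.3]
gripper_width: 0.354
grip_force: 39.8
```

Emit:
jog_arm:
  deltas:
    - [0,[0,0,0],0]
    - [0,[0,0,0],0]
    - [0,[0,0,0],0]

```text
time: 8.87
tool_pos: [0.4362, -0.0761, 0.0025]
orientation: [3.141, -0.003, 0.004]
wrist_force: [-0.9, 0.5, 6.8]
gripper_width: 0.358
grip_force: 39.8
```

Emit:
jog_arm:
  deltas:
    - [0,[0,0,-0.02],0]
    - [0,[0,0,-0.04],0]
    - [0,[0,0,-0.05],0]
    - [0,[0,0,-0.05],0]
    - [0,[0,0,0],0]
    - [0,[0,0,0],0]

```text
time: 9.37
tool_pos: [0.4362, -0.0761, 0.0668]
orientation: [3.141, -0.003, 0.005]
wrist_force: [0.0, -0.6, -0.7]
gripper_width: 0.353
grip_force: 39.8
```

Emit:
jog_arm:
  deltas:
    - [0,[0.02,-0.003,0],0]
    - [0,[0.05,-0.006,0],0]
    - [0,[0.07,-0.008,0],0]
    - [0,[0.07,-0.008,0],0]
    - [0,[0.07,-0.008,0],0]
    - [0,[0.07,-0.008,0],0]
    - [0,[0.07,-0.007,0],0]
    - [0,[0.06,-0.006,0],0]
    - [0,[0.04,-0.004,0],0]
    - [0,[0.02,-0.002,0],0]
    - [0,[0,0,0],0]
    - [0,[0,0,0],0]

```text
time: 10.37
tool_pos: [0.6498, -0.0521, 0.064]
orientation: [-3.141, 0.003, 0.004]
wrist_force: [-0.9, 0.8, -0.6]
gripper_width: 0.355
grip_force: 39.8
```

Emit:
jog_arm:
  deltas:
    - [0,[0,0,0.03],0]
    - [0,[0,0,0.03],0]
    - [0,[0,0,0.03],0]
    - [0,[0,0,0.012],0]
    - [0,[0,0,0.005],0]
    - [0,[0,0,0],0]
    - [0,[0,0,0],0]

```text
time: 10.95
tool_pos: [0.651, -0.0523, 0.0226]
orientation: [3.142, -0.003, 0.0]
wrist_force: [-0.2, -0.4, -1.0]
gripper_width: 0.354
grip_force: 39.8
```

Emit:
jog_arm:
  deltas:
    - [0,[0.002,0,0.004],0]
    - [0,[0,0,0.004],0]
    - [0,[0,0,0],0]
    - [0,[0,0,0],0]

```text
time: 11.28
tool_pos: [0.6518, -0.0523, 0.0195]
orientation: [3.142, -0.003, 0.0]
wrist_force: [0.7, -0.8, -0.5]
gripper_width: 0.357
grip_force: 39.8
```

Emit:
jog_arm:
  deltas:
    - [0,[0,0,0.003],0]
    - [0,[0,0,0],0]
    - [0,[0,0,0],0]

```text
time: 11.53
tool_pos: [0.6517, -0.0523, 0.018]
orientation: [-3.142, 0.003, 0.0]
wrist_force: [-0.8, -0.3, -0.8]
gripper_width: 0.354
grip_force: 39.8
```

Emit:
jog_arm:
  deltas:
    - [0,[0,0,0.003],0]
    - [0,[0,0,0],0]
    - [0,[0,0,0],0]

```text
time: 11.78
tool_pos: [0.6519, -0.0523, 0.0176]
orientation: [3.142, -0.003, 0.001]
wrist_force: [-1.4, -0.2, 4.9]
gripper_width: 0.353
grip_force: 40.3
```

Emit:
jog_arm:
  deltas:
    - [0.42,[0,0,0],0]
    - [0.5,[0,0,0],0]
    - [0.6,[0,0,0],0]
    - [0.62,[0,0,0],0]
    - [0.62,[0,0,-0.02],0]
    - [0.62,[0,0,-0.04],0]
    - [0.7,[0,0,-0.05],0]
    - [0.8,[0,0,-0.05],0]
    - [0.85,[0,0,0],0]

```text
time: 12.53
tool_pos: [0.6547, -0.0525, 0.0859]
orientation: [3.141, -0.003, 0.01]
wrist_force: [1.7, 0.4, 0.8]
gripper_width: 0.844
grip_force: 0.0
```

Emit:
jog_arm:
  deltas:
    - [0.85,[-0.03,-0.025,0],0]
    - [0.85,[-0.06,-0.05,0],0]
    - [0.85,[-0.06,-0.05,0],0]
    - [0.85,[-0.06,-0.05,0],0]
    - [0.85,[-0.06,-0.05,0],0]
    - [0.85,[-0.06,-0.05,0],0]
    - [0.85,[-0.06,-0.045,0],0]
    - [0.85,[-0.05,-0.037,0],0]
    - [0.85,[-0.034,-0.023,0],0]
    - [0.85,[0,0,0],0]
    - [0.85,[0,0,0],0]

```text
time: 13.45
tool_pos: [0.4614, 0.0466, 0.083]
orientation: [-3.096, -0.109, 0.001]
wrist_force: [1.3, -0.7, -0.0]
gripper_width: 0.849
grip_force: 0.0
```

```bash
python3 - <<'E'
from h import *
s=robot.read_state(); print(s)
p,d=robot.camera("top"); cv2.imwrite("pics/t3.png",p[:,:,::-1])
E
```

```text
{'time': 13.45, 'qpos': array([ 0.06963804,  0.17838958, -0.58587225,  0.80600886,  0.04335807,
        3.14060305]), 'joint_vel': array([-0.0062606 ,  0.02243986,  0.03818902, -0.00855657, -0.0011164 ,
        0.00124527]), 'effort': array([ 2.55585713e-01, -4.06719875e+01,  2.73151642e+01,  4.05884441e-01,
        2.12892210e-01, -7.95578831e-05]), 'tool_pos': array([0.46139047, 0.04655991, 0.08303282]), 'orientation': array([-3.09630945e+00, -1.09405668e-01,  1.49156995e-03]), 'wrist_force': array([ 1.29147296, -0.6644321 , -0.03208358]), 'ft_torque': array([-0.06639011, -0.02954507, -0.01022595]), 'grip_force': 0.0, 'gripper_width': 0.8488381928025451}
```

Emit:
jog_arm:
  deltas:
    - [0.85,[0,0,0],0]
    - [0.85,[0,0,0],0]

```text
time: 13.67
tool_pos: [0.4626, 0.0464, 0.0828]
orientation: [-3.096, -0.108, 0.001]
wrist_force: [-0.5, -0.0, -0.3]
gripper_width: 0.847
grip_force: 0.0
```

Emit:
jog_arm:
  deltas:
    - [0.85,[0,0,0],-0.0398]
    - [0.85,[0,0,0],-0.0398]
    - [0.85,[0,0,0],-0.0398]
    - [0.85,[0,0,0],-0.0398]
    - [0.85,[0,0,0],-0.0398]
    - [0.85,[0,0,0],-0.0398]
    - [0.85,[0,0,0],-0.0398]
    - [0.85,[0,0,0],-0.0398]
    - [0.85,[0,0,0],-0.0398]
    - [0.85,[0,0,0],-0.0398]
    - [0.85,[0,0,0],-0.0398]
    - [0.85,[0,0,0],-0.0398]

```text
time: 14.67
tool_pos: [0.4622, 0.0464, 0.0826]
orientation: [-2.192, -2.204, -0.044]
wrist_force: [-0.3, -0.9, 0.1]
gripper_width: 0.849
grip_force: 0.0
```

Emit:
jog_arm:
  deltas:
    - [0.85,[0,0,0],0]
    - [0.85,[0,0,0],0]

```text
time: 14.83
tool_pos: [0.4619, 0.0464, 0.0826]
orientation: [-2.203, -2.193, -0.044]
wrist_force: [0.5, 0.8, -0.1]
gripper_width: 0.849
grip_force: 0.0
```

```bash
python3 - <<'E'
from h import *
s=robot.read_state(); print(s["qpos"],s["tool_pos"],R.from_rotvec(s["orientation"]).as_matrix().round(3))
E
```

```text
[ 0.06905669  0.18045443 -0.58447421  0.80613974  0.04351193  1.64411791] [0.46193567 0.0463785  0.08259566] [[ 0.004  1.    -0.003]
 [ 0.999 -0.004  0.043]
 [ 0.043 -0.003 -0.999]]
```

Joint 6 hit its limit, so I spun a quarter turn. Tool x is now world +y and tool y is world +x. A 2.5° tilt about the closing axis remains, which is harmless, and I allow for it in the moves.

Emit:
jog_arm:
  deltas:
    - [0.85,[0.033,0,0.0014],0]
    - [0.85,[0.05,0,0.0022],0]
    - [0.85,[0.035,0,0.0015],0]
    - [0.85,[0.016,0,0.0006],0]
    - [0.85,[0,0,0],0]
    - [0.85,[0,0,0],0]

```text
time: 15.33
tool_pos: [0.4615, 0.1, 0.0827]
orientation: [-2.199, -2.197, -0.043]
wrist_force: [-0.1, -0.2, 0.2]
gripper_width: 0.849
grip_force: 0.0
```

```bash
cat > go.py <<'E'
from h import *
import sys
def go(x,y,z):
    s=robot.read_state(); M=R.from_rotvec(s["orientation"]).as_matrix(); t=M.T@(np.array([x,y,z])-s["tool_pos"])/.4
    print("q",s["qpos"].round(3),"pos",s["tool_pos"].round(4),"zaxis",M[:,2].round(3),"share",t.round(4),flush=True)
a=[float(v) for v in sys.argv[1:]]; go(*a)
E
python3 go.py .4622 .0998 .002
```

```text
q [ 0.183  0.19  -0.572  0.804  0.043  1.755] pos [0.4615 0.1    0.0827] zaxis [-0.003  0.043 -0.999] share [-0.0092  0.0025  0.2015]
```

Emit:
jog_arm:
  deltas:
    - [0.85,[-0.003,0.001,0.03],0]
    - [0.85,[-0.003,0.001,0.06],0]
    - [0.85,[-0.003,0,0.06],0]
    - [0.85,[0,0,0.032],0]
    - [0.85,[0,0,0.019],0]
    - [0.85,[0,0,0],0]
    - [0,[0,0,0],0]
    - [0,[0,0,0],0]
    - [0,[0,0,0],0]
    - [0,[0,0,0],0]
    - [0,[0,0,0],0]
    - [0,[0,0,0],0]

```text
time: 16.33
tool_pos: [0.4631, 0.1001, 0.0035]
orientation: [-2.2, -2.198, -0.047]
wrist_force: [-1.3, -1.8, 7.5]
gripper_width: 0.453
grip_force: 40.7
```

Emit:
jog_arm:
  deltas:
    - [0,[0,0,0],0]
    - [0,[0,0,0],0]
    - [0,[0,0,0],0]

```text
time: 16.58
tool_pos: [0.4631, 0.1001, 0.0035]
orientation: [-2.199, -2.198, -0.047]
wrist_force: [-0.7, -1.2, 6.2]
gripper_width: 0.45
grip_force: 40.7
```

Emit:
jog_arm:
  deltas:
    - [0,[0,0,-0.02],0]
    - [0,[0,0,-0.04],0]
    - [0,[0,0,-0.05],0]
    - [0,[0,0,-0.05],0]
    - [0,[0,0,0],0]
    - [0,[0,0,0],0]

```text
time: 17.08
tool_pos: [0.4636, 0.0975, 0.0677]
orientation: [-2.2, -2.199, -0.049]
wrist_force: [0.5, -0.6, -1.7]
gripper_width: 0.453
grip_force: 40.5
```

```bash
python3 go.py .652 .0255 .066; python3 - <<'E'
from h import *
p,d=robot.camera("scene"); cv2.imwrite("pics/s4.png",cv2.resize(p[80:270,180:400,::-1],None,fx=3,fy=3,interpolation=cv2.INTER_CUBIC))
E
```

```text
q [ 0.177  0.208 -0.59   0.765  0.043  1.748] pos [0.4636 0.0975 0.0677] zaxis [ 0.     0.044 -0.999] share [-0.1799  0.4712 -0.0037]
```

View pics/s4.png

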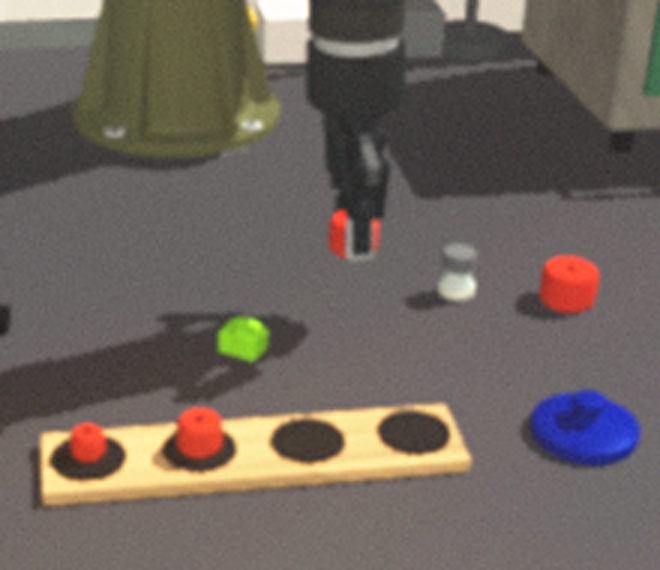

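The crop shows two beads standing well on their pads at (88,443) and (199,433), and the 40 mm bead held at (355,233).

Emit:
jog_arm:
  deltas:
    - [0,[-0.008,0.02,-0.0004],0]
    - [0,[-0.019,0.05,-0.0004],0]
    - [0,[-0.023,0.06,-0.0004],0]
    - [0,[-0.023,0.06,-0.0004],0]
    - [0,[-0.023,0.06,-0.0004],0]
    - [0,[-0.023,0.06,-0.0004],0]
    - [0,[-0.023,0.06,-0.0004],0]
    - [0,[-0.019,0.05,-0.0004],0]
    - [0,[-0.013,0.035,-0.0004],0]
    - [0,[-0.006,0.016,-0.0004],0]
    - [0,[0,0,0],0]
    - [0,[0,0,0],0]

```text
time: 18.13
tool_pos: [0.6495, 0.0251, 0.0627]
orientation: [-2.197, -2.196, -0.042]
wrist_force: [0.1, 0.0, -0.3]
gripper_width: 0.446
grip_force: 40.5
```

```bash
python3 go.py .652 .0255 .023
```

```text
q [ 0.016  0.517 -0.144  0.915  0.044  1.588] pos [0.6495 0.0251 0.0627] zaxis [-0.006  0.044 -0.999] share [-0.0034  0.0068  0.0993]
```

Emit:
jog_arm:
  deltas:
    - [0,[-0.002,0.004,0.03],0]
    - [0,[-0.001,0.001,0.03],0]
    - [0,[0,0,0.025],0]
    - [0,[0,0,0.01],0]
    - [0,[0,0,0.004],0]
    - [0,[0,0,0],0]
    - [0,[0,0,0],0]

```text
time: 18.72
tool_pos: [0.6525, 0.0258, 0.0246]
orientation: [-2.198, -2.198, -0.044]
wrist_force: [0.7, 0.1, -0.7]
gripper_width: 0.452
grip_force: 40.5
```

Emit:
jog_arm:
  deltas:
    - [0,[0,0,0.003],0]
    - [0,[0,0,0.003],0]
    - [0,[0,0,0],0]
    - [0,[0,0,0],0]

```text
time: 19.05
tool_pos: [0.6526, 0.0258, 0.0222]
orientation: [-2.199, -2.197, -0.044]
wrist_force: [0.6, -0.1, -1.3]
gripper_width: 0.449
grip_force: 40.5
```

Contact is expected near 0.0185.

Emit:
jog_arm:
  deltas:
    - [0,[0,0,0.003],0]
    - [0,[0,0,0.003],0]
    - [0,[0,0,0],0]
    - [0,[0,0,0],0]

```text
time: 19.38
tool_pos: [0.6523, 0.0259, 0.0195]
orientation: [-2.198, -2.197, -0.044]
wrist_force: [0.1, -0.3, -0.1]
gripper_width: 0.452
grip_force: 40.5
```

Emit:
jog_arm:
  deltas:
    - [0,[0,0,0.003],0]
    - [0,[0,0,0],0]
    - [0,[0,0,0],0]

```text
time: 19.63
tool_pos: [0.6526, 0.026, 0.0186]
orientation: [-2.198, -2.198, -0.045]
wrist_force: [0.8, -0.2, 0.3]
gripper_width: 0.452
grip_force: 40.6
```

Emit:
jog_arm:
  deltas:
    - [0,[0,0,0.003],0]
    - [0,[0,0,0],0]
    - [0,[0,0,0],0]

```text
time: 19.88
tool_pos: [0.6526, 0.026, 0.0185]
orientation: [-2.199, -2.198, -0.045]
wrist_force: [-3.0, -0.6, 8.8]
gripper_width: 0.451
grip_force: 41.5
```

Emit:
jog_arm:
  deltas:
    - [0.52,[0,0,0],0]
    - [0.6,[0,0,0],0]
    - [0.7,[0,0,0],0]
    - [0.72,[0,0,0],0]
    - [0.72,[0,0,-0.02],0]
    - [0.72,[0,0,-0.04],0]
    - [0.8,[0,0,-0.05],0]
    - [0.9,[0,0,-0.05],0]
    - [0.95,[0,0,-0.02],0]
    - [0.95,[0,0,0],0]
    - [0.95,[0,0,0],0]

```text
time: 20.8
tool_pos: [0.6529, 0.0229, 0.0893]
orientation: [-2.199, -2.198, -0.045]
wrist_force: [0.0, -0.8, -0.7]
gripper_width: 0.949
grip_force: 0.0
```

```bash
python3 go.py .463 .2912 .09
```

```text
q [ 0.013  0.497 -0.11   0.966  0.043  1.584] pos [0.6529 0.0229 0.0893] zaxis [-0.002  0.043 -0.999] share [ 0.67   -0.4751  0.0286]
```

Emit:
jog_arm:
  deltas:
    - [0.95,[0.04,-0.028,0.0017],0]
    - [0.95,[0.075,-0.053,0.0032],0]
    - [0.95,[0.075,-0.053,0.0032],0]
    - [0.95,[0.075,-0.053,0.0032],0]
    - [0.95,[0.075,-0.053,0.0032],0]
    - [0.95,[0.075,-0.053,0.0032],0]
    - [0.95,[0.075,-0.053,0.0032],0]
    - [0.95,[0.075,-0.053,0.0032],0]
    - [0.95,[0.065,-0.046,0.0027],0]
    - [0.95,[0.04,-0.03,0.0018],0]
    - [0.95,[0,0,0],0]
    - [0.95,[0,0,0],0]

```text
time: 21.8
tool_pos: [0.4613, 0.2914, 0.0887]
orientation: [-2.196, -2.2, -0.041]
wrist_force: [-0.2, 0.2, -0.0]
gripper_width: 0.952
grip_force: 0.0
```

```bash
python3 go.py .463 .2912 .001
```

```text
q [ 0.54   0.299 -0.411  0.844  0.039  2.109] pos [0.4613 0.2914 0.0887] zaxis [-0.005  0.042 -0.999] share [-0.0097  0.0054  0.2191]
```

Emit:
jog_arm:
  deltas:
    - [0.95,[-0.004,0.003,0.03],0]
    - [0.95,[-0.003,0.002,0.06],0]
    - [0.95,[-0.003,0,0.06],0]
    - [0.95,[0,0,0.042],0]
    - [0.95,[0,0,0.027],0]
    - [0.95,[0,0,0],0]
    - [0,[0,0,0],0]
    - [0,[0,0,0],0]
    - [0,[0,0,0],0]
    - [0,[0,0,0],0]
    - [0,[0,0,0],0]
    - [0,[0,0,0],0]
  newtons: 50

```text
time: 22.8
tool_pos: [0.4655, 0.2915, 0.0038]
orientation: [-2.199, -2.198, -0.048]
wrist_force: [-0.4, -2.1, 6.4]
gripper_width: 0.543
grip_force: 52.1
```

Emit:
jog_arm:
  deltas:
    - [0,[0,0,0],0]
    - [0,[0,0,0],0]
    - [0,[0,0,0],0]

```text
time: 23.05
tool_pos: [0.4656, 0.2915, 0.0038]
orientation: [-2.199, -2.198, -0.048]
wrist_force: [-0.8, -1.1, 6.0]
gripper_width: 0.542
grip_force: 52.1
```

Emit:
jog_arm:
  deltas:
    - [0,[0,0,-0.02],0]
    - [0,[0,0,-0.04],0]
    - [0,[0,0,-0.05],0]
    - [0,[0,0,-0.05],0]
    - [0,[0,0,0],0]
    - [0,[0,0,0],0]

```text
time: 23.55
tool_pos: [0.4658, 0.2889, 0.0677]
orientation: [-2.199, -2.198, -0.049]
wrist_force: [-0.1, 0.2, -2.3]
gripper_width: 0.544
grip_force: 51.8
```

```bash
python3 go.py .6528 .1032 .066
```

```text
q [ 0.532  0.322 -0.435  0.792  0.039  2.103] pos [0.4658 0.2889 0.0677] zaxis [-0.001  0.045 -0.999] share [-0.4638  0.4677 -0.017 ]
```

Emit:
jog_arm:
  deltas:
    - [0,[-0.02,0.02,-0.001],0]
    - [0,[-0.045,0.045,-0.002],0]
    - [0,[-0.055,0.055,-0.002],0]
    - [0,[-0.055,0.055,-0.002],0]
    - [0,[-0.055,0.055,-0.002],0]
    - [0,[-0.055,0.055,-0.002],0]
    - [0,[-0.055,0.055,-0.002],0]
    - [0,[-0.05,0.05,-0.002],0]
    - [0,[-0.045,0.046,-0.001],0]
    - [0,[-0.028,0.03,-0.001],0]
    - [0,[0,0,0],0]
    - [0,[0,0,0],0]

```text
time: 24.55
tool_pos: [0.6506, 0.1013, 0.0625]
orientation: [-2.199, -2.194, -0.041]
wrist_force: [-1.1, 0.2, -1.1]
gripper_width: 0.547
grip_force: 51.8
```

```bash
python3 go.py .6528 .1035 .024
```

```text
q [ 0.133  0.527 -0.127  0.916  0.044  1.706] pos [0.6506 0.1013 0.0625] zaxis [-0.006  0.043 -0.999] share [0.0014 0.0062 0.0963]
```

Emit:
jog_arm:
  deltas:
    - [0,[0.001,0.002,0.03],0]
    - [0,[0,0,0.03],0]
    - [0,[0,0,0.025],0]
    - [0,[0,0,0.01],0]
    - [0,[0,0,0.003],0]
    - [0,[0,0,0],0]
    - [0,[0,0,0],0]

```text
time: 25.13
tool_pos: [0.6518, 0.1053, 0.0254]
orientation: [-2.198, -2.198, -0.045]
wrist_force: [-0.3, 0.3, -1.7]
gripper_width: 0.546
grip_force: 51.9
```

Emit:
jog_arm:
  deltas:
    - [0,[0,0,0.003],0]
    - [0,[0,0,0.003],0]
    - [0,[0,0,0],0]
    - [0,[0,0,0],0]

```text
time: 25.47
tool_pos: [0.6518, 0.105, 0.023]
orientation: [-2.199, -2.197, -0.045]
wrist_force: [0.5, -0.1, -2.3]
gripper_width: 0.541
grip_force: 51.9
```

Emit:
jog_arm:
  deltas:
    - [0,[-0.004,0.004,0.003],0]
    - [0,[0,0,0.003],0]
    - [0,[0,0,0],0]
    - [0,[0,0,0],0]

```text
time: 25.8
tool_pos: [0.6532, 0.1035, 0.0202]
orientation: [-2.198, -2.197, -0.044]
wrist_force: [-0.3, 0.5, -1.2]
gripper_width: 0.542
grip_force: 51.9
```

Emit:
jog_arm:
  deltas:
    - [0,[0,0,0.003],0]
    - [0,[0,0,0],0]
    - [0,[0,0,0],0]

```text
time: 26.05
tool_pos: [0.6531, 0.1037, 0.0191]
orientation: [-2.198, -2.197, -0.044]
wrist_force: [0.3, 0.7, -1.6]
gripper_width: 0.544
grip_force: 51.9
```

Emit:
jog_arm:
  deltas:
    - [0,[0,0,0.003],0]
    - [0,[0,0,0],0]
    - [0,[0,0,0],0]

```text
time: 26.3
tool_pos: [0.6533, 0.1037, 0.0188]
orientation: [-2.198, -2.198, -0.045]
wrist_force: [-2.4, -1.5, 5.6]
gripper_width: 0.542
grip_force: 52.4
```

Contact. Release and rise, then move away towards the robot for a clear view.

Emit:
jog_arm:
  deltas:
    - [0.62,[0,0,0],0]
    - [0.7,[0,0,0],0]
    - [0.8,[0,0,0],0]
    - [0.82,[0,0,0],0]
    - [0.82,[0,0,-0.02],0]
    - [0.82,[0,0,-0.04],0]
    - [0.82,[0,0,-0.06],0]
    - [0.82,[0,0,-0.08],0]
    - [0.82,[0,0,-0.08],0]
    - [0.82,[0,0,0],0]

```text
time: 27.13
tool_pos: [0.6579, 0.0992, 0.1378]
orientation: [-2.203, -2.202, -0.057]
wrist_force: [1.5, -0.3, 0.8]
gripper_width: 0.818
grip_force: 0.0
```

Emit:
jog_arm:
  deltas:
    - [0.82,[0,-0.06,0],0]
    - [0.82,[0,-0.07,0],0]
    - [0.82,[0,-0.07,0],0]
    - [0.82,[0,-0.07,0],0]
    - [0.82,[0,-0.07,0],0]
    - [0.82,[0,-0.07,0],0]
    - [0.82,[0,0,0],0]
    - [0.82,[0,0,0],0]

```text
time: 27.8
tool_pos: [0.4887, 0.0989, 0.131]
orientation: [-2.198, -2.198, -0.045]
wrist_force: [0.7, -0.4, 0.3]
gripper_width: 0.819
grip_force: 0.0
```

```bash
python3 - <<'E'
from h import *
for c in("scene","top"):
    p,d=robot.camera(c); cv2.imwrite(f"pics/{c}5.png",p[:,:,::-1])
    for ce,px,a in blobs(cv2.morphologyEx(red(p).astype(np.uint8),cv2.MORPH_CLOSE,np.ones((5,5))),50):
        if 120<ce[1]<260:
            q=cloud(c,px,d); z=q[:,2]; t=q[z>np.percentile(z,90)-.004]; (x,y),r=cv2.minEnclosingCircle(np.float32(t[:,:2]))
            print(c,ce.round(1),a,"ztop",np.percentile(z,90).round(4),"circ",round(x,4),round(y,4),round(2000*r,1))
p=cv2.imread("pics/scene5.png"); q=cv2.imread("pics/top5.png")
cv2.imwrite("pics/fin.png",np.vstack([cv2.resize(p[190:260,100:400],None,fx=2.6,fy=2.6),cv2.resize(q[110:180,120:420],None,fx=2.6,fy=2.6)]))
E
```

```text
scene [318.8 217.6] 436 ztop 0.0478 circ 1.0201 -0.0107 809.1
scene [282.6 221.1] 308 ztop 0.0438 circ 1.0201 -0.0547 785.6
scene [245.8 224. ] 216 ztop 0.0398 circ 1.0204 -0.0913 772.6
scene [208.6 227.3] 130 ztop 0.0356 circ 0.6507 -0.1313 23.3
top [282.  144.5] 200 ztop 0.0405 circ 0.6503 -0.0516 31.0
top [318. 143.] 113 ztop 0.0367 circ 0.5189 -0.0576 318.7
top [246.  146.7] 289 ztop 0.0444 circ 0.6513 0.0259 39.0
```

View pics/fin.png

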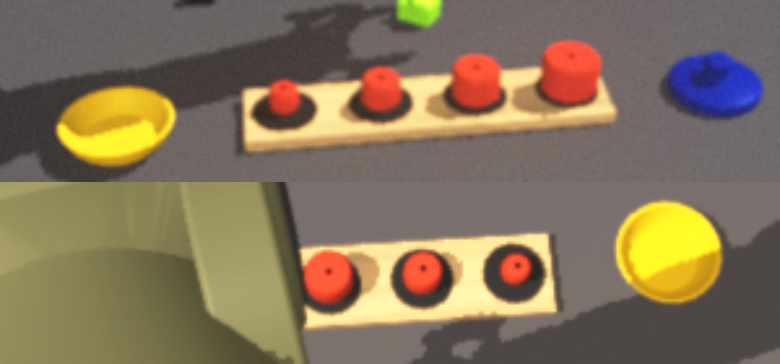

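The scene half shows the four beads upright in ascending order at (284,98), (381,90), (476,82) and (570,74), dish left and lid right. The measured tops are within about 1 mm of what they should be. The top half shows the three smaller beads centred within a few mm; the arm hides the largest, which looks centred in the scene view.

```bash
python3 -c "
from cell import robot
print(robot.close_job())"
```

```text
the job is handed in; nothing more can be done
None
```

I handed in the job at about 28 s: all four beads stand upright on their pads, 24, 32, 40, 48 mm from the dish end to the lid end, each set down gently and released; the 48 mm bead's centring was checked only by eye and arm position, and the verdict was not shown.

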